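Set up a stepped roller on vee blocks for a run-out check

ROBOT

A 6-joint arm with a two-finger parallel gripper is mounted at the origin on a cart in front of the work surface, level with it; the furniture and walls round the work are solid. World frame = base frame: x ahead of the robot, y to its left, z up, the work surface at z = 0. Lengths are in m, angles in rad, forces in N, time in s.
With the tool pointing down it reaches from about 0.325 to 0.9 m from the base axis. Payload 6.1 kg.
Tool frame: the origin (TCP) lies at the very end of the fingers, on their centre line; the grasp point (between the pads) lies 19 mm behind it; z points along the fingers, y is the line along which they close (so a half turn about z gives the same grasp; the last joint's range is limited). The gripper opens to 87 mm and grips with 3 to 60 N. Pads are 19 mm wide; open, the fingers measure 117 mm over their backs; the gripper's body (75 mm by 190 mm) begins 51 mm behind the grasp point.
Start: joints at [-1.228, 0.22, 1.526, -0, 1.395, -0.126], TCP at [0.282, -0.558, 0.19] pointing down, gripper open.
Joint ranges: [-2.98, 2.98], [-0.91, 2.08], [0.09, 2.57], [-1.24, 4.39], [0.2, 2.65], [-2.68, 2.68]. Speed limits (rad/s): [2.57, 2.57, 3.01, 3.14, 3.14, 3.14].

INTERFACE

Orientations are given as a unit quaternion [w, x, y, z].
In Python, from bench import r, optics, spotter gives the robot as it stands.
- The arm moves only by the shell command python3 -m pendant 'ROWS' [OPENING] [FORCE]. ROWS is a JSON object of lists of equal length, an entry for each row: "slide": the shift along the world's x, y, z normalised to -1 to 1, where 1 is 4 cm, a list of three; "delta_rot": the turn, a rotation vector about the world's x, y, z normalised to -1 to 1, where 1 is 8 degrees, a list of three. In form: {"slide": [[dx, dy, dz], ...], "delta_rot": [[ax, ay, az], ...]}. A call has 1 to 20 rows; each row shifts and turns the commanded pose from where the row before left it; what a row does not reach is not made up. A row lasts 1/10 s, in which the tool goes at most 50 mm and 8.59 degrees, less where a joint would pass 70% of its speed; a pose out of reach is approached as far as the arm can. A call with a number of a shift or a turn outside -1 to 1 is refused whole. A call with a gripper value outside its range is refused whole. OPENING is the opening, from 0 (shut) to 1 (fully open), set as the call begins (- or left out, the last holds). The fingers move at their own pace and stop on an object; FORCE is the grip in N (left out, the last holds). Time passes only in rows, so rows that do not move let the fingers close. It gives the time, the measured TCP pose, the force, the opening and the grip force at its end, in the units of the state.
- r.sense(): the state, without advancing time (a new reading comes with each control period).
- optics.snapshot(name): name is "scene" or "side" or "wrist"; returns (picture, depth): 384x512x3 uint8, red, green, blue; 384x512 float32, m along the optical axis (not along the pixel's ray), 0 where there is no reading.
- optics.camera_params(name): a dict with "K" (3x3 intrinsics, pixels), "R" (3x3) and "t" (3): a world point X has camera coordinates R X + t; the wrist camera has in their place "tool_from_camera" (4x4, takes a point from camera to tool coordinates, whose origin is the TCP and whose axes are the flange's). Camera axes: x right, y down, z forward; pixel columns grow to the right and rows downward; lengths in m; the calibration is good to about 2 mm. The wrist camera is an equidistant fisheye: a pixel r from the principal point sees the ray r / f radians off the axis. A picture is of the moment at which its call begins: read the wrist's pose just before it. camera_params takes no time and is no camera call.
- r.job_done(): hands the job in; it is judged then, once.
Trained networks look in the newest picture that a camera, given by its name, has taken for a name from the list of things; names that differ only in an ending like _2 or _b are one class to them, and where a whole thing is asked for, a point or a joint stands for the part that bears it (a point fixed in the world has none). Each returns a list of dicts, best first, with "conf" (0 to 1); they miss things now and then, are a little off and sometimes report something else, mostly with a low value. They report only what shows in the picture. A call takes as long as a camera call.
- spotter.boxes_of(query, camera): "at" ([x, y, z] in m, in the coordinates of the camera as it stood for that picture, good to about 4 mm: the middle of the surface that is visible of it).
- spotter.regions_of(query, camera): "pixels" (384x512 bool, what is visible of it).
- spotter.spot_point(query, camera): "at" ([x, y, z] in m, in the coordinates of the camera as it stood for that picture, good to about 4 mm: a listed point, or the origin of a listed thing).
The state is a dict: "time": time; "q": joint angles; "joint_velocities": joint speeds; "joint_efforts": joint torques, N m; "tcp_pos": TCP position; "ee_rot": TCP orientation; "force": force on the tool from outside, world axes, zero at the start; "moment": the same for the moment, N m; "opening": finger opening in m; "finger_force": force on a finger pad.
Only numpy, scipy, OpenCV 4.12 (cv2) and the standard library are available. Lean on these libraries where they do the work, as an engineer would, in place of code of your own. Each camera call takes 0.05 s, during which the arm holds its last target. There are 200 camera calls.

TASK

Set the stepped roller up on the granite plate for a run-out check: first stand the low, broad vee block on the plate at the stop's end and the tall, slim one at the other end, their vees in line with the stop's button and about 125 mm apart, so that each will carry one of the roller's journals. Then lay the roller in the two vees so that it lies level, thick end towards the stop's button, in line with it and no more than about a centimetre from it. Last, stand the dial gauge on the free side of the plate, midway between the blocks, arm square across the roller, so that its stylus is pushed in by the top of the roller's barrel near its middle, and let go of everything.

Things in the scene. Friction and masses are not known exactly. Their poses are not given: they have to be found in the camera images.
- plate: Dark granite plate 240 x 130, 30 mm high, fixed. Origin: middle of its underside; x along it to the stop, y across, z up. Stop at the +x end: 50 mm wide steel upright (face x = 96, top 92 mm above the bench) with a 12 mm round button pointing to -x on the line y = -30 mm, 73 mm above the bench, its end at x = 74. Free side: +y of that line (robot's left).
- vee_low: Low, broad steel vee block, loose, 0.36 kg: 28 mm long (x, along the vee), 56 wide (y), 40 high; 90 degree vee 36 mm wide in its top, its bottom 22 mm up; it carries a 30 mm journal with the axis 43.2 mm above its underside. Origin: centre of the underside. Starts on the bench, vee roughly along world x.
- vee_tall: Tall, slim steel vee block, loose, 0.28 kg: 28 mm long (x, along the vee), 40 wide (y), 45 high; 90 degree vee 24 mm wide in its top, its bottom 33 mm up; it carries a 14 mm journal with the axis 43.2 mm above its underside. Origin: centre of the underside. Starts on the bench, vee roughly along world x.
- roller: Stepped roller, loose, 0.45 kg: barrel dia. 40 x 80 mm; thick journal dia. 30 at x = 40 to 85, thin one dia. 14 at x = -40 to -85. Origin: on the axis, mid-barrel, where it balances; x to the thick end. Starts in a fixed wooden rest (44 wide, base board 10 high, uprights at x = 65 to 75 and -65 to -75), axis 36 mm above the bench, barrel sides free, thick end roughly to world +x.
- gauge: Dial gauge on a stand, loose, 0.6 kg: base 50 (x) x 56 (y) x 36 mm; 14 mm square column up its middle to 153, free to grip above 114 mm; an arm 100 mm up runs to +x, with a 40 mm dial (top 134 mm) and under it the stylus, 62 mm from the column's axis. Origin: centre of the underside; x to the stylus. Starts on the bench, x roughly to world +x (away from the robot).
- gauge_stylus (a joint): How far the stylus is pushed up, 0 (free; its 7 mm ball tip 58.5 mm above the base's underside) to 0.010 m. Light spring, 0.5 N free, 1 N at 5 mm. A roller lying right in the vees has its top 63 mm above the plate and pushes it in 4.7 mm when the stylus is over the axis, less to the side.

How it is judged:
On the way, in this order (a step that is already met when the one before it is completed fails the run):
1. both vee blocks stand on the plate in line with the stop's button, the low one at the stop's end (z of vee_low in the frame of plate between 0.027 and 0.033 m and angle between each of vee_low, vee_tall's own z axis and vertical below 0.05 rad and y of vee_low in the frame of plate between -0.044 and -0.016 m and angle between the x axis of each of vee_low, vee_tall and the x axis of plate, either way round below 0.15 rad and z of vee_tall in the frame of plate between 0.027 and 0.033 m and y of vee_tall in the frame of plate between -0.044 and -0.016 m and x of vee_low in the frame of plate between 0.0255 and 0.0655 m and x of vee_tall in the frame of plate between -0.0995 and -0.0595 m), for 0.2 s.
2. the roller lies level in both vees, thick end at the stop, the gauge not yet on it (x of vee_low in the frame of roller between 0.0525 and 0.0725 m and x of vee_tall in the frame of roller between -0.0725 and -0.0525 m and z of roller in the frame of plate between 0.0702 and 0.0762 m and angle between roller's own x axis and vertical between 1.5358 and 1.6058 rad and angle between the x axis of roller and the x axis of plate, either way round below 0.12 rad and x of roller in the frame of plate between -0.026 and -0.0095 m and y of roller in the frame of plate between -0.042 and -0.018 m and contact force between each of vee_low, vee_tall and roller above 0.3 N and contact force between gauge and roller below 0.01 N), for 0.2 s.
At the end, for the whole second after the job is handed in: Low block under thick journal, tall under thin (10 mm), on plate, 14 mm and 0.15 rad of the button's line; roller in both vees, level (2 deg), 12 mm and 0.12 rad of that line, 0-15 mm off button; gauge upright on plate, 25 mm of mid-barrel, square 0.25 rad, stylus in 1.2-8.8 mm; all let go, still (all of step 1 and x of vee_low in the frame of roller between 0.0525 and 0.0725 m and x of vee_tall in the frame of roller between -0.0725 and -0.0525 m and z of roller in the frame of plate between 0.0702 and 0.0762 m and angle between roller's own x axis and vertical between 1.5358 and 1.6058 rad and angle between the x axis of roller and the x axis of plate, either way round below 0.12 rad and x of roller in the frame of plate between -0.026 and -0.0095 m and y of roller in the frame of plate between -0.042 and -0.018 m and contact force between each of vee_low, vee_tall and roller above 0.3 N and z of gauge in the frame of plate between 0.027 and 0.033 m and angle between gauge's own z axis and vertical below 0.05 rad and x of gauge in the frame of roller between -0.025 and 0.025 m and value of joint gauge_stylus between 0.0012 and 0.0088 m and contact force between gauge and roller above 0.1 N and contact force between gauge and vee_low below 0.01 N and contact force between gauge and vee_tall below 0.01 N and angle between the x axis of gauge and the y axis of plate, either way round below 0.25 rad and linear speed of each of vee_low, vee_tall, roller, gauge below 0.01 m/s); the robot touches nothing.
It also fails if it takes over 112 s, if anything falls off the work surface, if the arm or the gripper's body presses on something with over 40 N, if the wrist force passes 120 N, or if a joint passes its speed limit or range.

## Working session

There is one attempt and no reset: what is moved stays moved. The work goes in short steps, Python scripts to look and compute and a shell command to move; the robot and the scene stay as the last step left them, time stands still between calls to the robot, and variables do not carry over. Pictures are saved under pics/ and viewed, at most 14 in all, crops included, and the job is handed in when it is done.

```bash
mkdir -p pics; ls; cat > h.py <<'E'
import numpy as np, cv2
from bench import r, optics, spotter
def world(cam, depth=None, pix=None):
    P=optics.camera_params(cam); K=P["K"]; v,u=np.nonzero(pix & (depth>0)); z=depth[v,u]
    c=np.stack([(u-K[0,2])*z/K[0,0],(v-K[1,2])*z/K[1,1],z],1)
    return (c-P["t"])@P["R"]
def cw(cam,p):
    P=optics.camera_params(cam); return P["R"].T@(np.array(p)-P["t"])
E
python3 - <<'E'
from h import *
s=r.sense(); print(s['time'],s['tcp_pos'],s['ee_rot'],s['force'],s['opening'])
for c in ["scene","side"]:
    im,d=optics.snapshot(c); cv2.imwrite(f"pics/{c}0.png",im[:,:,::-1]); np.save(f"{c}.npy",d)
    P=optics.camera_params(c); print(c,-P["R"].T@P["t"],P["R"][2])
    for q in ["plate","vee_low","vee_tall","roller","gauge"]:
        for o in spotter.spot_point(q,c)[:2]: print(q,"pt",o["conf"],cw(c,o["at"]).round(4))
print(optics.camera_params("wrist")["tool_from_camera"])
E
```

```text
pics
0.0 [ 0.28214071 -0.55690386  0.1891133 ] [-9.97022001e-04  9.72654320e-01  2.32255395e-01 -1.02532954e-04] [ 0.50986652 -0.47449777  0.42304653] 0.08686254025783156
scene [ 0.89340151 -0.29862259  0.6995825 ] [-0.40764453  0.54172712 -0.73509024]
plate pt 0.9 [0.6265 0.0034 0.001 ]
plate pt 0.3 [0.6488 0.1985 0.0018]
vee_low pt 0.75 [ 0.438   0.1818 -0.0009]
vee_tall pt 0.77 [ 0.5254  0.1877 -0.0035]
roller pt 0.86 [0.5237 0.2907 0.034 ]
gauge pt 0.58 [ 0.6478  0.199  -0.0031]
side [ 0.38340899 -0.51164381  0.59257016] [ 0.21847695  0.75701978 -0.61578314]
plate pt 0.55 [ 0.6301  0.005  -0.0011]
plate pt 0.5 [0.5279 0.2945 0.0323]
vee_low pt 0.91 [4.372e-01 1.784e-01 4.000e-04]
vee_tall pt 0.94 [ 0.5302  0.1889 -0.0018]
roller pt 0.93 [0.5309 0.296  0.0304]
gauge pt 0.93 [0.6501 0.1961 0.0018]
[[ 6.37939112e-04 -9.57583691e-01 -2.88154589e-01  7.88592002e-02]
 [ 9.99998228e-01  1.00567958e-04  1.87967072e-03 -1.06910346e-03]
 [-1.77096291e-03 -2.88155278e-01  9.57582059e-01 -1.94549188e-01]
 [ 0.00000000e+00  0.00000000e+00  0.00000000e+00  1.00000000e+00]]
```

View pics/scene0.png

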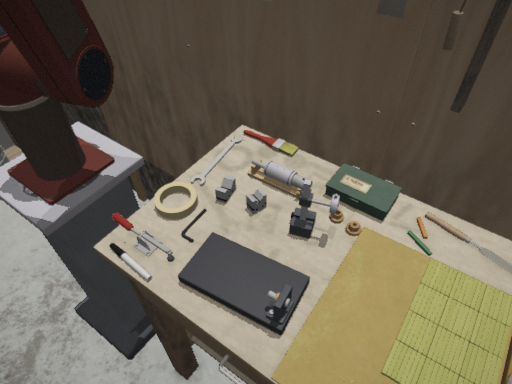

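View pics/side0.png

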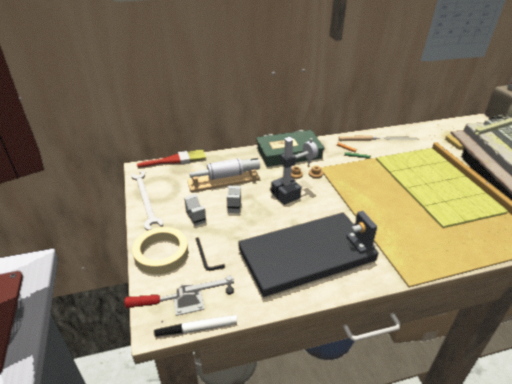

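```bash
cat > fit.py <<'E'
from h import *
def rect(p,zlo,zhi):
    m=(p[:,2]>zlo)&(p[:,2]<zhi); q=p[m][:,:2]
    if len(q)<10: return None
    (c,s,a)=cv2.minAreaRect((q*1000).astype(np.float32)); return np.round(c,1),np.round(s,1),round(a,2),len(q)
E
python3 - <<'E'
from fit import *
bands={"plate":(.022,.036),"vee_low":(.035,.045),"vee_tall":(.04,.05),"gauge":(.03,.042),"roller":(.02,.06)}
for c in ["scene","side"]:
    im,d=optics.snapshot(c)
    for q,b in bands.items():
        o=spotter.regions_of(q,c)
        if not o: print(c,q,"none");continue
        m=cv2.erode(o[0]["pixels"].astype(np.uint8),np.ones((3,3)))>0
        p=world(c,d,m); print(c,q,round(o[0]["conf"],2),len(p),rect(p,*b),np.percentile(p[:,2],[1,50,99]).round(4))
        np.save(f"p_{c}_{q}.npy",p)
E
```

```text
scene plate 0.85 6691 (array([630.6,   0.8]), array([236.4, 127.6]), 6.56, 5893) [0.0172 0.0285 0.0908]
scene vee_low 0.83 283 (array([441.2, 176.2]), array([24.2, 53.6]), 13.81, 68) [0.0064 0.028  0.0392]
scene vee_tall 0.75 241 (array([529.1, 184.4]), array([34.8, 19.7]), 72.72, 50) [0.0058 0.0326 0.0453]
scene gauge 0.56 879 (array([652.3, 196.2]), array([48.8, 53.7]), 18.12, 330) [0.0071 0.0361 0.1514]
scene roller 0.98 519 (array([522.4, 284.1]), array([146.9,  28. ]), 0.74, 518) [0.0294 0.0466 0.0557]
side plate 0.63 6840 (array([628.9,  -1.1]), array([240.1, 127.9]), 6.56, 5797) [0.0155 0.03   0.0916]
side vee_low 0.62 385 (array([436.3, 178.1]), array([25. , 58.8]), 11.29, 123) [0.0053 0.0293 0.0412]
side vee_tall 0.55 289 (array([526.8, 187.9]), array([44.3, 23.7]), 72.39, 93) [0.0047 0.0361 0.0462]
side gauge 0.59 1092 (array([648.8, 194.2]), array([45.6, 53.9]), 18.07, 269) [0.0068 0.0529 0.1495]
side roller 0.77 640 (array([527.9, 280.2]), array([164.7,  23.7]), 1.7, 640) [0.0301 0.045  0.0558]
```

The scene picture shows the plate around (243,280) with the stop at (278,302), far end. The vee blocks are at (226,188) and (257,201), the roller in its rest at (283,177), and the gauge at (303,220). The side view agrees: plate (305,250), stop (362,235), vees (195,208) and (234,197), roller (230,170), gauge (288,185). The fits match the given sizes. I'm moving above vee_low.

```bash
python3 -m pendant '{"slide":[[0.2,0.97,0],[0.2,0.97,0],[0.2,0.97,0],[0.2,0.97,0],[0.2,0.97,0],[0.2,0.97,0],[0.2,0.97,0],[0.2,0.97,0],[0.2,0.97,0],[0.2,0.97,0],[0.2,0.97,0],[0.2,0.97,0],[0.2,0.97,0],[0.2,0.97,0],[0.2,0.97,0],[0.2,0.97,0],[0.2,0.97,0],[0.2,0.97,0],[0.2,0.97,0],[0,0,0]],"delta_rot":[[0,0,-0.1],[0,0,-0.1],[0,0,-0.1],[0,0,-0.1],[0,0,-0.1],[0,0,-0.1],[0,0,-0.1],[0,0,-0.1],[0,0,-0.1],[0,0,-0.1],[0,0,-0.1],[0,0,-0.1],[0,0,-0.1],[0,0,-0.1],[0,0,-0.1],[0,0,-0.1],[0,0,-0.1],[0,0,-0.1],[0,0,0],[0,0,0]]}' 1
cat >> fit.py <<'E'
from scipy.spatial.transform import Rotation as Ro
def yaw():
    s=r.sense(); w,x,y,z=s["ee_rot"]; R=Ro.from_quat([x,y,z,w]).as_matrix(); return np.degrees(np.arctan2(R[1,0],R[0,0])),R
def wrist(qs,bands,name=None):
    s=r.sense(); R=yaw()[1]; im,d=optics.snapshot("wrist"); P=optics.camera_params("wrist"); K=P["K"]; T=P["tool_from_camera"]
    if name: cv2.imwrite(f"pics/{name}.png",im[:,:,::-1])
    print("tcp",s["tcp_pos"].round(4),"yaw",round(yaw()[0],2),"tilt",np.degrees(np.arccos(-R[2,2])).round(2))
    for q in qs:
        o=spotter.regions_of(q,"wrist"); 
        if not o: print(q,"none"); continue
        m=cv2.erode(o[0]["pixels"].astype(np.uint8),np.ones((3,3)))>0
        v,u=np.nonzero(m&(d>0)); z=d[v,u]; a=(u-K[0,2])/K[0,0]; b=(v-K[1,2])/K[1,1]; th=np.hypot(a,b)+1e-9
        t=np.tan(th)/th; c=np.stack([a*t*z,b*t*z,z],1)
        p=(c@T[:3,:3].T+T[:3,3])@R.T+s["tcp_pos"]; np.save(f"p_w_{q}.npy",p)
        print(q,round(o[0]["conf"],2),len(p),rect(p,*bands[q]),np.percentile(p[:,2],[1,50,99]).round(4))
B={"plate":(.022,.036),"vee_low":(.035,.045),"vee_tall":(.04,.05),"gauge":(.03,.042),"roller":(.02,.062)}
E
python3 -c "
from fit import *
wrist(['vee_low','vee_tall','roller','plate','gauge'],B,'w1')"
```

```text
time: 3.2
tcp_pos: [0.4346, 0.1836, 0.1904]
ee_rot: [-0.001, 0.994, 0.111, 0.0]
force: [-0.5, -0.7, 0.3]
opening: 0.0868
finger_force: 0.0
tcp [0.4346 0.1836 0.1904] yaw 12.69 tilt 0.1
vee_low 0.92 1026 (array([438.6, 180.3]), array([24.4, 53.5]), 12.45, 472) [0.0102 0.0336 0.0415]
vee_tall 0.64 713 (array([525.4, 189.4]), array([37.5, 25.8]), 70.3, 468) [0.0342 0.0428 0.047 ]
roller 0.64 3210 (array([526.7, 290.6]), array([164.9,  36.2]), 2.18, 3210) [0.0387 0.0508 0.0568]
plate 0.95 12656 (array([614.7,   2.7]), array([213.9, 130.3]), 6.59, 11868) [0.0156 0.0305 0.0454]
gauge 0.92 854 (array([634.2, 195. ]), array([18.4, 54. ]), 14.79, 651) [0.0098 0.0355 0.0379]
```

View pics/w1.png

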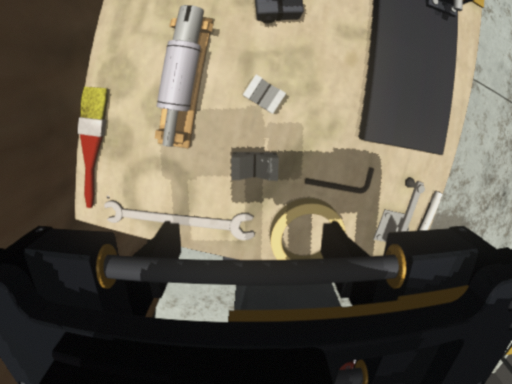

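The wrist view shows vee_low at (257,165), vee_tall at (265,93), the roller at (180,75) and the gauge base at (280,8). The space between the fingers is clear. I'm descending and gripping.

```bash
python3 -m pendant '{"slide":[[0.1,-0.1,-0.8],[0,0,-1],[0,0,-1],[0,0,-1],[0,0,-0.6],[0,0,-0.2],[0,0,0]],"delta_rot":[[0,0,0],[0,0,0],[0,0,0],[0,0,0],[0,0,0],[0,0,0],[0,0,0]]}' 1
python3 -m pendant '{"slide":[[0,0,0],[0,0,0],[0,0,0],[0,0,0],[0,0,0],[0,0,0],[0,0,0],[0,0,0]],"delta_rot":[[0,0,0],[0,0,0],[0,0,0],[0,0,0],[0,0,0],[0,0,0],[0,0,0],[0,0,0]]}' 0 30
```

```text
time: 4.2
tcp_pos: [0.4377, 0.1747, 0.0056]
ee_rot: [0.0, 0.994, 0.108, -0.001]
force: [0.2, -1.1, 0.6]
opening: 0.0871
finger_force: 0.0
time: 5.0
tcp_pos: [0.4395, 0.1752, 0.0071]
ee_rot: [0.0, 0.994, 0.109, 0.001]
force: [1.2, -2.0, 1.9]
opening: 0.031
finger_force: 1.5
```

```bash
python3 -c "
from fit import *
s=r.sense();print(s['opening'],s['finger_force'],s['tcp_pos'])
wrist(['vee_low'],B,'w2')
s=r.sense();print(s['opening'],s['finger_force'],s['tcp_pos'],s['force'])"
```

```text
0.03096892015440172 1.4957955479621887 [0.43946869 0.17520313 0.00705865]
tcp [0.4395 0.1752 0.0071] yaw 12.47 tilt 0.12
vee_low 0.58 3971 (array([436.5, 187.7]), array([27.9, 55.7]), 11.92, 1567) [0.0036 0.0309 0.041 ]
0.02293059132700476 1.1308469250798225 [0.43862579 0.17524191 0.00636822] [ 1.2139671  -2.66645639  1.35071084]
```

View pics/w2.png

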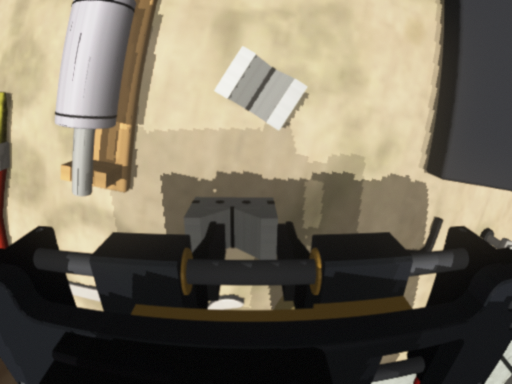

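```bash
python3 -c "
from fit import *
a,_=optics.snapshot('side'); b,_=optics.snapshot('scene')
f=lambda i:cv2.resize(i,(400,400),interpolation=2)
cv2.imwrite('pics/c3.png',np.hstack([f(a[130:250,130:250]),f(b[120:240,180:300])])[:,:,::-1])
s=r.sense();print(s['opening'],s['finger_force'],s['tcp_pos'],s['force'])"
```

```text
0.014837045980818421 1.2224595621228218 [0.43830511 0.17533446 0.00612975] [ 0.63451244 -2.55533983  1.8372799 ]
```

View pics/c3.png

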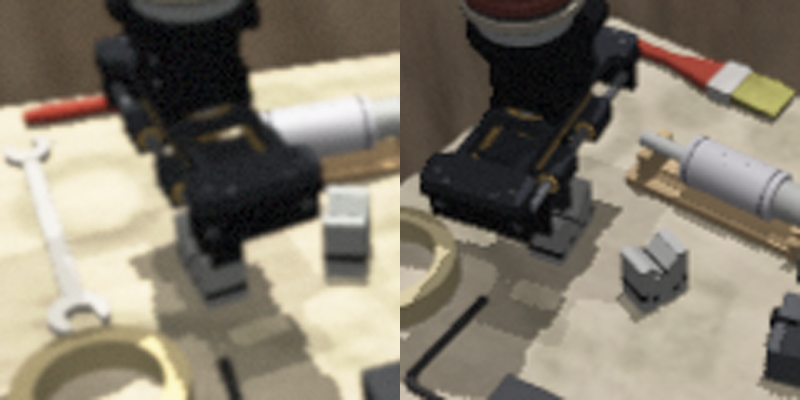

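```bash
python3 -c "
from fit import *
print(optics.camera_params('wrist')['K'])
wrist(['vee_low'],B,'w4')
p=np.load('p_w_vee_low.npy')
q=p[(p[:,2]>.036)]; print(q.min(0),q.max(0))
for c in ['side','scene']:
    im,d=optics.snapshot(c); o=spotter.regions_of('vee_low',c)
    for k in o[:1]:
        p=world(c,d,k['pixels']); print(c,k['conf'],len(p),p.min(0).round(3),p.max(0).round(3),np.median(p,0))
s=r.sense();print(s['opening'],s['finger_force'],s['tcp_pos'],s['force'])"
```

```text
[[297.31863964   0.         250.63700562]
 [  0.         297.31863964 189.92327949]
 [  0.           0.           1.        ]]
tcp [0.4383 0.1753 0.0061] yaw 12.47 tilt 0.03
vee_low 0.62 3500 (array([433.4, 195.8]), array([28.2, 54.7]), 12.87, 1450) [0.003  0.0316 0.0411]
[0.42331453 0.16630667 0.03600435] [0.45286026 0.22550312 0.04202497]
side 0.83 259 [ 0.415  0.159 -0.   ] [0.453 0.217 0.041] [0.42832392 0.17133144 0.02092102]
scene 0.68 230 [ 0.426  0.105 -0.003] [0.492 0.23  0.112] [0.44380859 0.18778995 0.02054606]
0.009316201609291858 27.51496911048889 [0.43835841 0.17555031 0.00622242] [ 1.13959365 -3.74286111  3.23752728]
```

View pics/w4.png

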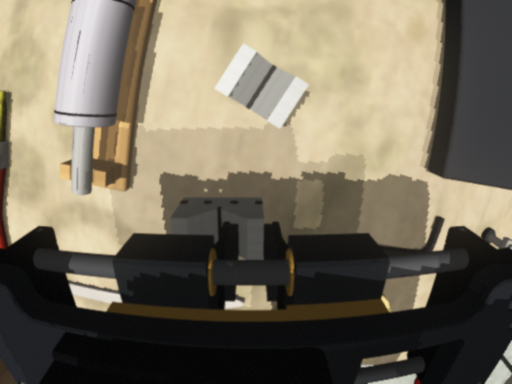

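```bash
python3 -m pendant '{"slide":[[0,0,0],[0,0,0],[0,0,0],[0,0,0.5],[0,0,1],[0,0,1],[0,0,1],[0,0,0]],"delta_rot":[[0,0,0],[0,0,0],[0,0,0],[0,0,0],[0,0,0],[0,0,0],[0,0,0],[0,0,0]]}' 1
python3 - <<'E'
from fit import *
wrist(['vee_low'],B)
im,d=optics.snapshot("wrist"); P=optics.camera_params("wrist"); K=P["K"]; T=P["tool_from_camera"]
v,u=np.nonzero(d>0); z=d[v,u]; a=(u-K[0,2])/K[0,0]; b=(v-K[1,2])/K[1,1]; th=np.hypot(a,b)+1e-9
t=np.tan(th)/th; p=np.stack([a*t*z,b*t*z,z],1)@T[:3,:3].T+T[:3,3]
m=(abs(p[:,0])<.03)&(abs(p[:,1])<.075)&(p[:,2]<.02)&(p[:,2]>-.09)
q=p[m]; uu,vv=u[m],v[m]
for lo in np.arange(-.09,.02,.01):
    k=(q[:,2]>=lo)&(q[:,2]<lo+.01)
    if k.any(): print(round(lo,3),k.sum(),"x",q[k,0].min().round(3),q[k,0].max().round(3),"y",np.unique(q[k,1].round(2)),"v",vv[k].min(),vv[k].max())
E
```

```text
time: 6.3
tcp_pos: [0.4424, 0.1769, 0.1525]
ee_rot: [-0.001, 0.994, 0.109, 0.005]
force: [1.0, 0.3, -0.2]
opening: 0.0653
finger_force: 0.0
tcp [0.4424 0.1769 0.1525] yaw 12.47 tilt 0.63
vee_low 0.93 1254 (array([434.1, 197.8]), array([26.3, 53. ]), 12.02, 582) [0.0162 0.0338 0.0411]
-0.09 645 x -0.012 0.005 y [-0.04  0.04] v 282 310
-0.08 462 x -0.011 0.012 y [-0.05 -0.04  0.04  0.05] v 249 297
-0.07 492 x -0.01 0.011 y [-0.05 -0.04  0.04  0.05] v 240 285
-0.06 515 x -0.005 0.011 y [-0.05 -0.04  0.04  0.05] v 232 258
-0.05 474 x -0.01 0.011 y [-0.05 -0.04  0.04] v 225 258
-0.04 305 x -0.01 0.011 y [-0.05 -0.04  0.04] v 221 255
```

```bash
python3 - <<'E'
from fit import *
im,d=optics.snapshot("wrist"); P=optics.camera_params("wrist"); K=P["K"]; T=P["tool_from_camera"]
v,u=np.nonzero(d>0); z=d[v,u]; a=(u-K[0,2])/K[0,0]; b=(v-K[1,2])/K[1,1]; th=np.hypot(a,b)+1e-9
t=np.tan(th)/th; p=np.stack([a*t*z,b*t*z,z],1)@T[:3,:3].T+T[:3,3]
m=(abs(p[:,0])<.03)&(abs(p[:,1])<.075)&(p[:,2]<.02)
q=p[m]
for nm,k in (("L",q[:,1]>.033),("R",q[:,1]<-.033),("mid",abs(q[:,1])<.025)):
    s=np.sort(q[k,2]); print(nm,s[[-1,-5,-20,-60]].round(4), q[k][q[k,2]>s[-40]].mean(0).round(4))
np.set_printoptions(linewidth=160)
for l in np.arange(-.16,-.02,.01):
    k=(q[:,2]>=l)&(q[:,2]<l+.01); 
    if k.any(): print(l.round(3),k.sum(),np.histogram(q[k,1],np.arange(-.07,.08,.01))[0], "xmax",q[k,0].max().round(3))
s=r.sense();print(s['opening'],s['tcp_pos'])
E
```

```text
L [-0.0312 -0.0324 -0.0335 -0.0354] [ 0.0044  0.0405 -0.0333]
R [-0.0313 -0.0321 -0.0333 -0.0353] [ 0.0044 -0.0419 -0.0331]
mid [-0.1171 -0.118  -0.1184 -0.1187] [ 2.720e-02  1.000e-04 -1.183e-01]
-0.16 6875 [   0   99 1119 1135  965  960  967  982  648    0    0    0    0    0    0] xmax 0.028
-0.15 17241 [1345  691  931 1056 1216 1158 1234 1225 1141 1323 1031  887  750 1896  712] xmax 0.03
-0.14 7729 [371 293 342 399 430 530 767 771 734 672 600 539 433 848   0] xmax 0.03
-0.13 8063 [ 671  786  927   96  118  145  262  256  258  244  244 1501 1209 1147   65] xmax 0.03
-0.12 2811 [  0   0 539 187 207 203 231 220 201 172 305 546   0   0   0] xmax 0.03
-0.11 699 [  0   0 405   0   0   0   0   0   0   0   0 294   0   0   0] xmax 0.03
-0.1 549 [  0   0 318   0   0   0   0   0   0   0   0 231   0   0   0] xmax 0.012
-0.09 652 [  0   0 291  35   0   0   0   0   0   0  75 251   0   0   0] xmax 0.005
-0.08 464 [  0  33 133  66   0   0   0   0   0   0  76 141  15   0   0] xmax 0.012
-0.07 496 [  0  10 213  22   0   0   0   0   0   0  81 169   1   0   0] xmax 0.011
-0.06 524 [  0   0 154 108   0   0   0   0   0   0 139 123   0   0   0] xmax 0.011
-0.05 490 [  0   0 120 127   0   0   0   0   0   0 142 101   0   0   0] xmax 0.011
-0.04 312 [ 0  0 68 90  0  0  0  0  0  0 92 62  0  0  0] xmax 0.011
0.0808688212671308 [0.4372669  0.17554727 0.14478281]
```

The earlier grip closed on the top of the block's wall. The wrist depth shows the finger ends about 31 mm short of the nominal TCP, so the real tip height is tcp_z + 0.031. I'm regripping with that offset.

```bash
python3 -m pendant '{"slide":[[-0.08,0.53,-0.5],[0,0,-1],[0,0,-1],[0,0,-1],[0,0,-0.4],[0,0,-0.2],[0,0,-0.1],[0,0,0],[0,0,0]],"delta_rot":[[0,0,0],[0,0,0],[0,0,0],[0,0,0],[0,0,0],[0,0,0],[0,0,0],[0,0,0],[0,0,0]]}' 1 30
python3 -m pendant '{"slide":[[0,0,0],[0,0,0],[0,0,0],[0,0,0],[0,0,0],[0,0,0],[0,0,0]],"delta_rot":[[0,0,0],[0,0,0],[0,0,0],[0,0,0],[0,0,0],[0,0,0],[0,0,0]]}' 0 30
```

```text
time: 7.4
tcp_pos: [0.4361, 0.1971, -0.0208]
ee_rot: [-0.0, 0.994, 0.109, 0.001]
force: [0.8, -0.8, -0.3]
opening: 0.0871
finger_force: 0.0
time: 8.1
tcp_pos: [0.4353, 0.1969, -0.0216]
ee_rot: [-0.0, 0.994, 0.108, 0.0]
force: [-0.5, 0.8, 3.4]
opening: 0.0559
finger_force: 30.0
```

```bash
python3 -m pendant '{"slide":[[0,0,0.6],[0,0,1],[0,0,1],[0,-0.5,0.4],[0.68,-0.62,0],[0.68,-0.62,0],[0.68,-0.62,0],[0.68,-0.62,0],[0.68,-0.62,0],[0.68,-0.62,0],[0.68,-0.62,0],[0.68,-0.62,0],[0.66,-0.1,0],[0,0,0],[0,0,0],[0,0,0]],"delta_rot":[[0,0,0],[0,0,0],[0,0,0],[0,0,0],[0,0,-0.1],[0,0,-0.1],[0,0,-0.1],[0,0,-0.1],[0,0,-0.1],[0,0,-0.1],[0,0,-0.1],[0,0,-0.04],[0,0,0],[0,0,0],[0,0,0],[0,0,0]]}' 0 30
python3 - <<'E'
from fit import *
wrist(['vee_low','plate'],{**B,'vee_low':(.13,.19)})
p=np.load('p_w_plate.npy'); q=p[p[:,2]>.06]; print("stop pts",len(q), q.min(0).round(4),q.max(0).round(4)) if len(q) else 0
E
```

```text
time: 9.7
tcp_pos: [0.6776, -0.0249, 0.097]
ee_rot: [-0.0, 0.998, 0.057, -0.001]
force: [-0.6, -0.8, -3.2]
opening: 0.056
finger_force: 30.0
tcp [ 0.6776 -0.0249  0.097 ] yaw 6.58 tilt 0.16
vee_low 0.91 4366 (array([675.8, -24.8]), array([28.6, 55.1]), 6.68, 3893) [0.1221 0.1465 0.1594]
plate 0.65 17007 (array([640.3,   4.2]), array([213.7, 128.2]), 6.53, 14060) [0.0284 0.0301 0.0927]
stop pts 2263 [ 0.7056 -0.0404  0.0657] [0.7461 0.0101 0.0939]
```

```bash
python3 -m pendant '{"slide":[[0,0.06,-0.4],[0,0,-0.8],[0,0,-0.6],[0,0,-0.25],[0,0,-0.1],[0,0,-0.03],[0,0,0],[0,0,0]],"delta_rot":[[0,0,0],[0,0,0],[0,0,0],[0,0,0],[0,0,0],[0,0,0],[0,0,0],[0,0,0]]}' 0 30
```

```text
time: 10.65
tcp_pos: [0.6805, -0.0233, 0.0127]
ee_rot: [0.0, 0.998, 0.057, 0.001]
force: [-0.4, 0.4, -3.4]
opening: 0.0558
finger_force: 30.0
```

```bash
python3 -m pendant '{"slide":[[-0.04,0,-0.05],[0,0,-0.05],[0,0,0],[0,0,0]],"delta_rot":[[0,0,0],[0,0,0],[0,0,0],[0,0,0]]}' 0 30
```

```text
time: 11.05
tcp_pos: [0.6783, -0.0233, 0.0084]
ee_rot: [0.0, 0.998, 0.057, 0.001]
force: [-3.1, 0.5, 6.2]
opening: 0.0559
finger_force: 30.0
```

```bash
python3 -m pendant '{"slide":[[0,0,0],[0,0,0],[0,0,0],[0,0,0],[0,0,0.3],[0,0,1],[0,0,1],[-0.4,0.5,0.2],[-0.6,0.85,0],[-0.6,0.85,0],[-0.6,0.85,0],[-0.6,0.85,0],[-0.6,0.8,0],[-0.4,0.6,0],[0,0,0],[0,0,0]],"delta_rot":[[0,0,0],[0,0,0],[0,0,0],[0,0,0],[0,0,0],[0,0,0],[0,0,0],[0,0,-0.44],[0,0,-0.44],[0,0,-0.44],[0,0,-0.44],[0,0,-0.44],[0,0,-0.44],[0,0,-0.44],[0,0,0],[0,0,0]]}' 1 30
python3 - <<'E'
from fit import *
wrist(['vee_low','plate','vee_tall','roller','gauge'],{**B,'vee_low':(.063,.075)},'w5')
E
```

```text
time: 12.65
tcp_pos: [0.5259, 0.1893, 0.108]
ee_rot: [-0.0, 0.988, -0.156, 0.001]
force: [0.7, 0.3, -0.4]
opening: 0.0869
finger_force: 0.0
tcp [0.5259 0.1893 0.108 ] yaw -18.03 tilt 0.09
vee_low 0.43 88 None [0.0323 0.0432 0.0555]
plate 0.88 16712 (array([5.998e+02, 5.000e-01]), array([179. , 130.6]), 6.68, 16219) [0.0159 0.0303 0.032 ]
vee_tall none
roller 0.94 3167 (array([526.4, 288.5]), array([167.7,  34.7]), 2.78, 3167) [0.0359 0.05   0.0563]
gauge 0.59 4922 (array([649.5, 199.1]), array([48.6, 53.9]), 18.04, 2014) [0.0224 0.0985 0.154 ]
```

View pics/w5.png

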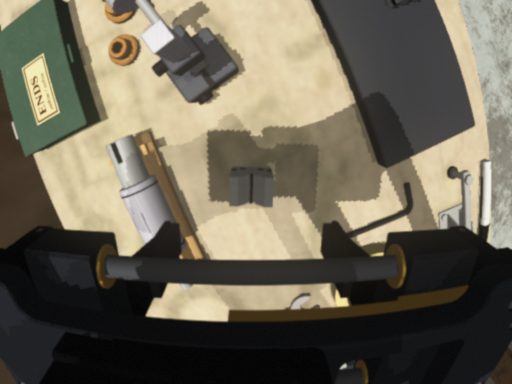

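The view shows vee_tall at (251,187), square to and centred between the fingers, with the rest's corner at about (185,235) clear of the left finger. I'm narrowing the gripper slightly and descending.

```bash
python3 -m pendant '{"slide":[[0,0,-0.5],[0,0,-1],[0,0,-0.9],[0,0,-0.5],[0,0,-0.25],[0,0,-0.08],[0,0,0],[0,0,0]],"delta_rot":[[0,0,0],[0,0,0],[0,0,0],[0,0,0],[0,0,0],[0,0,0],[0,0,0],[0,0,0]]}' 0.8 30
python3 -m pendant '{"slide":[[0,0,0],[0,0,0],[0,0,0],[0,0,0],[0,0,0],[0,0,0],[0,0,0]],"delta_rot":[[0,0,0],[0,0,0],[0,0,0],[0,0,0],[0,0,0],[0,0,0],[0,0,0]]}' 0 30
```

```text
time: 13.75
tcp_pos: [0.527, 0.189, -0.0207]
ee_rot: [-0.0, 0.988, -0.157, 0.001]
force: [-0.1, 0.1, -0.5]
opening: 0.07
finger_force: 0.0
time: 14.45
tcp_pos: [0.5257, 0.1889, -0.022]
ee_rot: [-0.0, 0.988, -0.157, 0.0]
force: [0.2, 0.0, 2.3]
opening: 0.0398
finger_force: 29.8
```

```bash
python3 -m pendant '{"slide":[[0,0,0.6],[0,0,1],[0,0,1],[0,-0.5,0.4],[0.1,-0.8,0],[0.1,-0.8,0],[0.1,-0.8,0],[0.1,-0.8,0],[0.1,-0.8,0],[0.1,-0.8,0],[0.06,-0.33,0],[0,0,0],[0,0,0],[0,0,0]],"delta_rot":[[0,0,0],[0,0,0],[0,0,0],[0,0,0],[0,0,0.44],[0,0,0.44],[0,0,0.44],[0,0,0.44],[0,0,0.44],[0,0,0.44],[0,0,0.44],[0,0,0],[0,0,0],[0,0,0]]}' 0 30
python3 - <<'E'
from fit import *
wrist(['vee_low','plate','vee_tall'],{**B,'vee_low':(.063,.075),'vee_tall':(.14,.19)},'w6')
p=np.load('p_w_plate.npy'); q=p[p[:,2]>.06]; print("stop pts",len(q), np.percentile(q,[1,50,99],axis=0).round(4)) if len(q) else 0
E
```

```text
time: 15.85
tcp_pos: [0.5514, -0.0354, 0.0973]
ee_rot: [-0.0, 0.998, 0.057, -0.0]
force: [-0.7, 0.2, -3.4]
opening: 0.0397
finger_force: 29.8
tcp [ 0.5514 -0.0354  0.0973] yaw 6.56 tilt 0.07
vee_low 0.73 2798 (array([675.1, -23.6]), array([27.9, 55.4]), 6.61, 1614) [0.0418 0.0652 0.0715]
plate 0.96 26658 (array([618.6,   2.1]), array([217.6, 127.8]), 6.55, 26088) [0.0284 0.03   0.0393]
vee_tall 0.62 3585 (array([551.9, -34.7]), array([28.4, 39.1]), 5.79, 2815) [0.1225 0.1549 0.1655]
stop pts 88 [[ 0.704  -0.0239  0.07  ]
 [ 0.7053 -0.0183  0.0758]
 [ 0.7079 -0.0123  0.0791]]
```

View pics/w6.png

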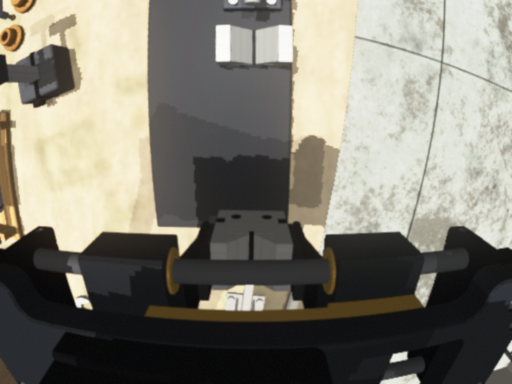

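vee_low sits at (254,43) in line with the button at (252,3), and vee_tall is held at (250,235). The button fix agrees with the plate fit. I'm lowering the tall block with a −1/−2.5 mm correction.

```bash
python3 -m pendant '{"slide":[[-0.02,-0.06,-0.4],[0,0,-0.8],[0,0,-0.6],[0,0,-0.25],[0,0,-0.1],[0,0,-0.08],[0,0,-0.03],[0,0,0],[0,0,0]],"delta_rot":[[0,0,0],[0,0,0],[0,0,0],[0,0,0],[0,0,0],[0,0,0],[0,0,0],[0,0,0],[0,0,0]]}' 0 30
```

```text
time: 16.95
tcp_pos: [0.5519, -0.0389, 0.0084]
ee_rot: [0.0, 0.998, 0.057, 0.001]
force: [0.3, 0.9, -2.8]
opening: 0.0396
finger_force: 29.8
```

```bash
python3 -m pendant '{"slide":[[0,0.02,-0.04],[0,0,-0.03],[0,0,0]],"delta_rot":[[0,0,0],[0,0,0],[0,0,0]]}' 0 30
```

```text
time: 17.25
tcp_pos: [0.5524, -0.0388, 0.0079]
ee_rot: [0.001, 0.998, 0.057, 0.001]
force: [-7.9, -0.6, 16.8]
opening: 0.0398
finger_force: 29.9
```

```bash
python3 -m pendant '{"slide":[[0,0,0.05],[0,0,0],[0,0,0],[0,0,0],[0,0,0.3],[0,0,1],[0,0,1],[-0.5,0,1],[-0.5,0.2,0],[0,0,0]],"delta_rot":[[0,0,0],[0,0,0],[0,0,0],[0,0,0],[0,0,0],[0,0,0],[0,0,0],[0,0,0],[0,0,0],[0,0,0]]}' 1 30
python3 - <<'E'
from fit import *
wrist(['vee_low','plate','vee_tall','roller'],{**B,'vee_low':(.063,.075),'vee_tall':(.068,.08)})
E
python3 -m pendant '{"slide":[[0,1,0],[0,1,0],[0,1,0],[0,1,0],[0,1,0],[0,1,0],[0,1,0],[0.1,0.9,0],[0,0,0],[0,0,0],[0,0,0]],"delta_rot":[[0,0,-0.06],[0,0,-0.06],[0,0,-0.06],[0,0,-0.06],[0,0,-0.06],[0,0,-0.06],[0,0,-0.06],[0,0,0],[0,0,0],[0,0,0],[0,0,0]]}' 1
python3 - <<'E'
from fit import *
wrist(['roller','gauge'],{**B,'vee_low':(.063,.075),'vee_tall':(.068,.08)},'w7')
E
```

```text
time: 18.25
tcp_pos: [0.5108, -0.0295, 0.1408]
ee_rot: [0.0, 0.998, 0.057, 0.001]
force: [0.0, 0.3, -0.3]
opening: 0.0867
finger_force: 0.0
tcp [ 0.5108 -0.0295  0.1408] yaw 6.56 tilt 0.15
vee_low 0.88 1982 (array([674.8, -23.6]), array([28. , 54.4]), 6.8, 1029) [0.0383 0.0635 0.0715]
plate 0.61 17518 (array([6.058e+02, 5.000e-01]), array([192.8, 127.7]), 6.58, 17518) [0.0283 0.03   0.0318]
vee_tall 0.73 1426 (array([552.3, -38.5]), array([27.8, 39.9]), 6.01, 1036) [0.0448 0.0724 0.0767]
roller 0.58 1946 (array([527.4, 281.8]), array([165.4,  22.6]), 1.54, 1946) [0.0298 0.045  0.0554]
time: 19.6
tcp_pos: [0.515, 0.285, 0.1377]
ee_rot: [0.001, 1.0, 0.027, -0.001]
force: [-0.2, 0.4, -0.9]
opening: 0.0868
finger_force: 0.0
tcp [0.515  0.285  0.1377] yaw 3.11 tilt 0.11
roller 0.84 4512 (array([527.1, 292.3]), array([166.9,  36.7]), 2.09, 4512) [0.0404 0.0509 0.0567]
gauge 0.81 3838 (array([649.8, 201.3]), array([48.9, 54. ]), 18.79, 1637) [0.0144 0.0496 0.1541]
```

View pics/w7.png

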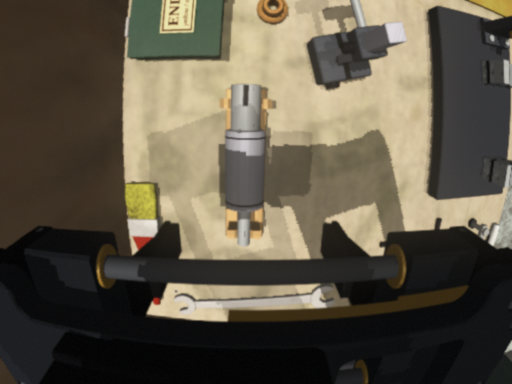

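The blocks stand 123 mm apart. The roller is at (245,165) in its rest, thick slotted end up (away), with the gripper clear around it. I'll fit its axis and barrel from depth.

```bash
python3 - <<'E'
from fit import *
wrist(['roller'],B)
p=np.load('p_w_roller.npy'); print(p[:,2].max())
# fit axis: barrel points as cylinder r=20, least squares y0,yaw,z0
from scipy.optimize import least_squares
b=p[(p[:,2]>.044)&(p[:,0]>.50)&(p[:,0]<.555)]
f=lambda v: np.hypot((b[:,1]-v[0]-v[1]*(b[:,0]-.527)), b[:,2]-v[2])-.020
s=least_squares(f,[.29,.03,.036],loss='soft_l1',f_scale=.001); print(s.x, np.degrees(s.x[1]), np.abs(s.fun).mean())
yc=s.x[0]+s.x[1]*(p[:,0]-.527); k=abs(p[:,1]-yc)<.004
for x in np.arange(.43,.63,.005):
    m=k&(p[:,0]>=x)&(p[:,0]<x+.005)
    if m.any(): print(round(x,3),np.median(p[m,2]).round(4),end="; ")
q=p[k]; hi=q[q[:,2]>.053]; print("\nbarrel",np.percentile(hi[:,0],[0.5,99.5]),"ends",q[:,0].min(),q[:,0].max())
E
```

```text
tcp [0.5153 0.2848 0.1384] yaw 3.09 tilt 0.03
roller 0.93 4354 (array([527.7, 292.2]), array([166.4,  36.4]), 1.83, 4354) [0.0405 0.051  0.0567]
0.05797533799767218
[0.29263412 0.0354321  0.03563811] 2.0301095180937208 0.00047324188020212837
0.44 0.0424; 0.445 0.0427; 0.45 0.0427; 0.455 0.0422; 0.46 0.0423; 0.465 0.0428; 0.47 0.0423; 0.475 0.042; 0.48 0.0423; 0.485 0.0555; 0.49 0.0555; 0.495 0.0556; 0.5 0.0554; 0.505 0.0555; 0.51 0.0554; 0.515 0.0555; 0.52 0.0552; 0.525 0.0554; 0.53 0.0554; 0.535 0.0559; 0.54 0.0559; 0.545 0.0557; 0.55 0.0555; 0.555 0.0555; 0.56 0.0558; 0.565 0.0509; 0.57 0.0507; 0.575 0.0505; 0.58 0.0506; 0.585 0.0504; 0.59 0.0508; 0.595 0.0508; 0.6 0.0509; 0.605 0.0507; 0.61 0.0507; 
barrel [0.48796313 0.5665362 ] ends 0.4445647950101049 0.610548005848217
```

```bash
python3 -m pendant '{"slide":[[0.29,0.2,-0.5],[0,0,-1],[0,0,-1],[0,0,-0.7],[0,0,-0.4],[0,0,-0.2],[0,0,-0.03],[0,0,0],[0,0,0]],"delta_rot":[[0,0,-0.13],[0,0,0],[0,0,0],[0,0,0],[0,0,0],[0,0,0],[0,0,0],[0,0,0],[0,0,0]]}' 0.85 35
python3 -m pendant '{"slide":[[0,0,0],[0,0,0],[0,0,0],[0,0,0],[0,0,0],[0,0,0],[0,0,0],[0,0,0]],"delta_rot":[[0,0,0],[0,0,0],[0,0,0],[0,0,0],[0,0,0],[0,0,0],[0,0,0],[0,0,0]]}' 0 35
```

```text
time: 20.75
tcp_pos: [0.5283, 0.2946, -0.0127]
ee_rot: [-0.001, 1.0, 0.019, 0.001]
force: [1.2, 0.1, 0.8]
opening: 0.0741
finger_force: 0.0
time: 21.55
tcp_pos: [0.5268, 0.2921, -0.0147]
ee_rot: [0.001, 1.0, 0.019, -0.0]
force: [0.1, -7.4, 2.4]
opening: 0.0391
finger_force: 35.0
```

```bash
python3 -m pendant '{"slide":[[0,0,0.4],[0,0,0.8],[0,0,1],[0,0,1],[-0.3,-0.6,0.6],[-0.1,-1,0],[0,-1,0],[0,-1,0],[0,-1,0],[0.4,-1,0],[0.5,-1,0],[0.6,-1,0],[0.6,-0.48,0],[0.47,0,0],[0,0,0],[0,0,0],[0,0,0]],"delta_rot":[[0,0,0],[0,0,0],[0,0,0],[0,0,0],[0,0,0],[0,0,0],[0,0,0.1],[0,0,0.1],[0,0,0.1],[0,0,0.1],[0,0,0.1],[0,0,0.06],[0,0,0],[0,0,0],[0,0,0],[0,0,0],[0,0,0]]}' 0 35
python3 - <<'E'
from fit import *
wrist(['roller','vee_low','vee_tall'],{**B,'roller':(.15,.3),'vee_low':(.063,.075),'vee_tall':(.068,.08)},'w8')
p=np.load('p_w_roller.npy'); print(p[:,2].max())
from scipy.optimize import least_squares
z0=r.sense()['tcp_pos'][2]+.05
c=np.median(p,0)
b=p[(p[:,2]>z0+.016)]
f=lambda v: np.hypot((b[:,1]-v[0]-v[1]*(b[:,0]-.6135)), b[:,2]-v[2]-v[3]*(b[:,0]-.6135))-.020
s=least_squares(f,[c[1],.1,z0,0],loss='soft_l1',f_scale=.001); print(s.x, np.degrees(s.x[1]),np.degrees(s.x[3]), np.abs(s.fun).mean())
yc=s.x[0]+s.x[1]*(p[:,0]-.6135); k=abs(p[:,1]-yc)<.004; q=p[k]
for x in np.arange(.52,.71,.01):
    m=k&(p[:,0]>=x)&(p[:,0]<x+.01)
    if m.any(): print(round(x,3),m.sum(),np.median(p[m,2]).round(4),end="; ")
hi=q[q[:,2]>z0+.017]; print("\nbarrel",hi[:,0].min(),hi[:,0].max(),"ends",q[:,0].min(),q[:,0].max())
E
```

```text
time: 23.25
tcp_pos: [0.6125, -0.0284, 0.1371]
ee_rot: [-0.0, 0.998, 0.058, -0.001]
force: [-0.5, 0.1, -3.7]
opening: 0.0394
finger_force: 35.0
tcp [ 0.6125 -0.0284  0.1371] yaw 6.67 tilt 0.08
roller 0.56 12705 (array([637.5, -24.7]), array([118.9,  38.5]), 6.86, 12705) [0.1918 0.2021 0.2081]Traceback (most recent call last):
  File "<stdin>", line 2, in <module>
  File "fit.py", line 20, in wrist
    print(q,round(o[0]["conf"],2),len(p),rect(p,*bands[q]),np.percentile(p[:,2],[1,50,99]).round(4))
                                                           ~~~~~~~~~~~~~^^^^^^^^^^^^^^^^^^
    return _quantile_unchecked(
        a, q, axis, out, overwrite_input, method, keepdims, weights)
    return _ureduce(a,
                    func=_quantile_ureduce_func,
    ...<5 lines>...
                    overwrite_input=overwrite_input,
                    method=method)
    r = func(a, **kwargs)
    result = _quantile(arr,
                       quantiles=q,
    ...<2 lines>...
                       out=out,
                       weights=wgt)
    slices_having_nans = np.isnan(arr[-1, ...])
                                  ~~~^^^^^^^^^
IndexError: index -1 is out of bounds for axis 0 with size 0
```

View pics/w8.png

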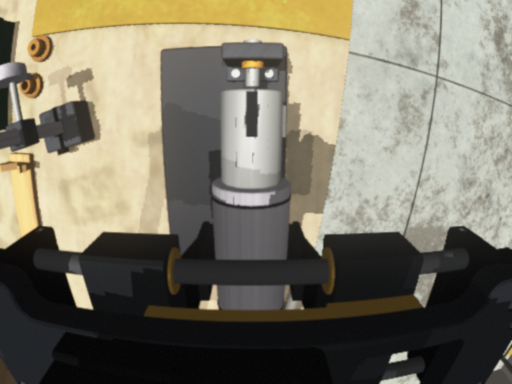

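```bash
python3 - <<'E'
from fit import *
p=np.load('p_w_roller.npy')
from scipy.optimize import least_squares
z0=.1371+.0507
b=p[(p[:,2]>z0+.016)&(p[:,0]<.65)]; print(len(b),b[:,0].min(),b[:,0].max())
J=p[(p[:,2]>z0+.008)&(p[:,0]>.657)&(p[:,0]<.69)]
P=np.vstack([b,J]); R=np.r_[np.full(len(b),.02),np.full(len(J),.015)]
f=lambda v: np.hypot((P[:,1]-v[0]-v[1]*(P[:,0]-.6135)), P[:,2]-v[2]-v[3]*(P[:,0]-.6135))-R
s=least_squares(f,[-.028,.1,z0,0],loss='soft_l1',f_scale=.001); print(s.x, np.degrees(s.x[[1,3]]), np.abs(s.fun).mean(), p[:,0].max())
E
```

```text
3885 0.584731940179716 0.649970355439203
[-0.02764319  0.11180383  0.18745123 -0.00165838] [ 6.40588773 -0.0950181 ] 0.00042935818792140274 0.6975695828898257
```

```bash
python3 -m pendant '{"slide":[[0,-0.08,-0.5],[0,0,-1],[0,0,-0.7],[0,0,-0.35],[0,0,-0.15],[0,0,-0.1],[0,0,0],[0,0,0]],"delta_rot":[[0,0,0.02],[0,0,0],[0,0,0],[0,0,0],[0,0,0],[0,0,0],[0,0,0],[0,0,0]]}' 0 35
```

```text
time: 24.2
tcp_pos: [0.6149, -0.0326, 0.0271]
ee_rot: [0.0, 0.998, 0.059, 0.001]
force: [0.4, 0.4, -5.0]
opening: 0.039
finger_force: 35.0
```

```bash
python3 -m pendant '{"slide":[[0,0,-0.05],[0,0,-0.04],[0,0,0],[0,0,0]],"delta_rot":[[0,0,0],[0,0,0],[0,0,0],[0,0,0]]}' 0 35
```

```text
time: 24.6
tcp_pos: [0.6148, -0.0318, 0.0234]
ee_rot: [-0.0, 0.998, 0.059, 0.001]
force: [-1.0, 4.6, 6.5]
opening: 0.039
finger_force: 35.0
```

```bash
python3 -m pendant '{"slide":[[0,0,0],[0,0,0],[0,0,0],[0,0,0],[0,0,0.5],[0,0,1],[0,0,1],[-0.8,0,1],[-1,0,0.5],[0,0,0],[0,0,0]],"delta_rot":[[0,0,0],[0,0,0],[0,0,0],[0,0,0],[0,0,0],[0,0,0],[0,0,0],[0,0,0],[0,0,0],[0,0,0],[0,0,0]]}' 0.75 35
python3 - <<'E'
from fit import *
wrist(['roller','vee_low','plate'],{**B,'roller':(.07,.11),'vee_low':(.063,.075),'vee_tall':(.068,.08)},'w9')
p=np.load('p_w_roller.npy')
from scipy.optimize import least_squares
z0=.0732
b=p[(p[:,2]>z0+.016)&(p[:,0]<.65)]; print(len(b),b[:,0].min(),b[:,0].max())
J=p[(p[:,2]>z0+.008)&(p[:,0]>.657)&(p[:,0]<.69)]
P=np.vstack([b,J]); R=np.r_[np.full(len(b),.02),np.full(len(J),.015)]
f=lambda v: np.hypot((P[:,1]-v[0]-v[1]*(P[:,0]-.6135)), P[:,2]-v[2]-v[3]*(P[:,0]-.6135))-R
s=least_squares(f,[-.03,.1,z0,0],loss='soft_l1',f_scale=.001); print(s.x, np.degrees(s.x[[1,3]]), np.abs(s.fun).mean(), p[:,0].max())
hi=p[p[:,2]>.09]; print(np.percentile(hi[:,0],[.5,99.5]))
E
```

```text
time: 25.7
tcp_pos: [0.5426, -0.0327, 0.1818]
ee_rot: [0.0, 0.998, 0.059, 0.001]
force: [0.1, 0.5, -0.5]
opening: 0.0655
finger_force: 0.0
tcp [ 0.5426 -0.0327  0.1818] yaw 6.76 tilt 0.14
roller 0.61 4529 (array([615.1, -30.9]), array([165.6,  37.1]), 6.53, 4529) [0.0778 0.0885 0.094 ]
vee_low 0.64 660 (array([675.3, -23.2]), array([28.7, 55. ]), 6.47, 603) [0.0393 0.0699 0.0719]
plate 0.87 13291 (array([629. ,   2.9]), array([236.7, 127.2]), 6.8, 12166) [0.0282 0.0301 0.0807]
1892 0.5739355314537589 0.6499236676366855
[-0.03073443  0.12224046  0.07315701 -0.00070588] [ 7.00386243 -0.04044371] 0.0005441727204507633 0.6973795632397801
[0.57504914 0.65389568]
```

View pics/w9.png

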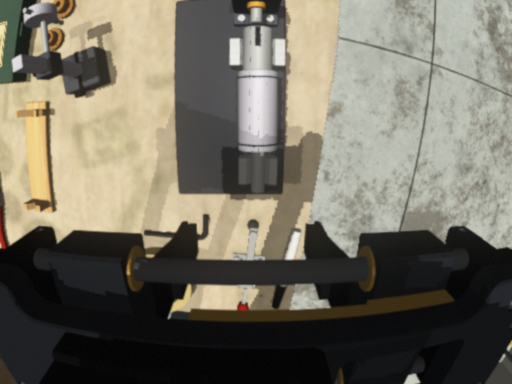

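The roller lies level in both vees at (258,110), with its thick end just short of the button at (256,5). Its axis height is 73.2 mm, as required. I'm moving on to the gauge.

```bash
python3 -m pendant '{"slide":[[0.2,0.44,0],[0.2,0.44,0],[0.2,0.44,0],[0.2,0.44,0],[0.2,0.44,0],[0.2,0.44,0],[0.2,0.44,0],[0.2,0.44,0],[0.2,0.44,0],[0.2,0.44,0],[0.2,0.44,0],[0.2,0.44,0],[0.2,0.44,0],[0,0,0],[0,0,0],[0,0,0]],"delta_rot":[[0,0,0.98],[0,0,0.98],[0,0,0.98],[0,0,0.98],[0,0,0.98],[0,0,0.98],[0,0,0.98],[0,0,0.98],[0,0,0.98],[0,0,0.98],[0,0,0.98],[0,0,0.98],[0,0,0.98],[0,0,0],[0,0,0],[0,0,0]]}' 0.35 30
python3 - <<'E'
from fit import *
wrist(['gauge'],B,'w10')
p=np.load('p_w_gauge.npy'); print("column",rect(p,.145,.16)); a=p[(p[:,2]>.09)&(p[:,2]<.145)]; print(rect(p,.125,.14),rect(p,.095,.112))
E
```

```text
time: 27.5
tcp_pos: [0.646, 0.1957, 0.1799]
ee_rot: [-0.0, 0.584, 0.812, -0.001]
force: [-0.4, 0.9, 1.0]
opening: 0.0302
finger_force: 0.0
tcp [0.646  0.1957 0.1799] yaw 108.55 tilt 0.09
gauge 0.56 3190 (array([649.9, 200.5]), array([48.4, 53.8]), 18.2, 1134) [0.0206 0.1042 0.1538]
column (array([650.4, 200.8]), array([13.7, 12.8]), 17.98, 298)
(array([679.1, 210. ]), array([74.4, 11.6]), 16.56, 157) (array([673.2, 211.5]), array([74.6, 34.4]), 12.71, 747)
```

View pics/w10.png

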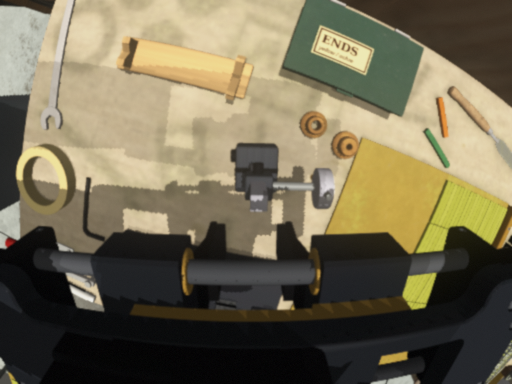

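The column top is at (258,205) in the image and the dial at (323,187). The depth fit puts the column at (650.4, 200.8) mm, yaw 18°. I'm descending around the column.

```bash
python3 -m pendant '{"slide":[[0.11,0.12,0],[0,0,0],[0,0,-0.4],[0,0,-0.7],[0,0,-0.7],[0,0,-0.35],[0,0,-0.13],[0,0,0],[0,0,0]],"delta_rot":[[0,0,-0.06],[0,0,0],[0,0,0],[0,0,0],[0,0,0],[0,0,0],[0,0,0],[0,0,0],[0,0,0]]}' 0.35 40
python3 -m pendant '{"slide":[[0,0,0],[0,0,0],[0,0,0],[0,0,0],[0,0,0]],"delta_rot":[[0,0,0],[0,0,0],[0,0,0],[0,0,0],[0,0,0]]}' 0 40
```

```text
time: 28.5
tcp_pos: [0.6517, 0.2014, 0.0911]
ee_rot: [0.001, 0.586, 0.81, 0.001]
force: [-0.9, 0.2, 0.6]
opening: 0.0305
finger_force: 0.0
time: 29.0
tcp_pos: [0.6511, 0.2012, 0.0906]
ee_rot: [0.0, 0.586, 0.81, 0.0]
force: [-1.7, -0.8, 4.4]
opening: 0.0136
finger_force: 39.9
```

```bash
python3 -m pendant '{"slide":[[0,0,0.4],[0,0,0.8],[0,0,0.8],[0,0,0.75],[-0.085,-0.327,0],[-0.085,-0.327,0],[-0.085,-0.327,0],[-0.085,-0.327,0],[-0.085,-0.327,0],[-0.085,-0.327,0],[-0.085,-0.327,0],[-0.085,-0.327,0],[-0.085,-0.327,0],[-0.085,-0.327,0],[-0.085,-0.327,0],[-0.085,-0.327,0],[-0.085,-0.327,0],[0,0,0],[0,0,0],[0,0,0]],"delta_rot":[[0,0,0],[0,0,0],[0,0,0],[0,0,0],[0,0,-0.974],[0,0,-0.974],[0,0,-0.974],[0,0,-0.974],[0,0,-0.974],[0,0,-0.974],[0,0,-0.974],[0,0,-0.974],[0,0,-0.974],[0,0,-0.974],[0,0,-0.974],[0,0,-0.974],[0,0,-0.974],[0,0,0],[0,0,0],[0,0,0]]}' 0 40
python3 - <<'E'
from fit import *
wrist(['gauge','roller','plate','vee_low'],{**B,'gauge':(.1,.16),'roller':(.07,.11),'vee_low':(.063,.075)},'w11')
p=np.load('p_w_gauge.npy'); 
for lo in np.arange(.1,.28,.01):
  k=rect(p,lo,lo+.01); print(lo.round(3),k) if k else 0
im,d=optics.snapshot('side'); im2,_=optics.snapshot('scene')
f=lambda i:cv2.resize(i,(400,400),interpolation=2)
cv2.imwrite('pics/c12.png',np.hstack([f(im[100:300,200:400]),f(im2[150:350,170:370])])[:,:,::-1])
E
```

```text
time: 31.0
tcp_pos: [0.6064, 0.032, 0.1994]
ee_rot: [-0.0, 0.998, 0.062, -0.0]
force: [0.1, 0.8, -6.5]
opening: 0.0137
finger_force: 40.0
tcp [0.6064 0.032  0.1994] yaw 7.08 tilt 0.05
gauge 0.75 5638 (array([606.4,  35.2]), array([51.2, 54.3]), 9.09, 2504) [0.1228 0.2098 0.2616]
roller none
plate 0.81 8351 (array([629.2,   3.6]), array([233.4, 127.1]), 6.18, 6940) [0.0284 0.0303 0.0929]
vee_low 0.68 467 (array([675.9, -22.5]), array([25.4, 55.9]), 7.17, 434) [0.0449 0.0701 0.0717]
0.11 (array([631.5,  31.4]), array([ 0.3, 32.1]), 6.48, 15)
0.12 (array([631.1,  35.2]), array([ 0.6, 43.7]), 6.67, 98)
0.13 (array([628.1,  41.1]), array([15.3, 54.5]), 26.81, 163)
0.14 (array([606.8,  32.8]), array([51.2, 49.5]), 9.09, 2175)
0.15 (array([610.9,  33.5]), array([ 1.4, 13.5]), 8.22, 53)
0.17 (array([610.9,   5. ]), array([ 3.6, 69.6]), 2.94, 26)
0.18 (array([611.4,   6.5]), array([ 2.1, 65.9]), 2.63, 10)
0.19 (array([616.3,  10.9]), array([66.6,  8.2]), 86.89, 18)
0.2 (array([621.2,   7.3]), array([73.4, 27.1]), 82.86, 266)
0.21 (array([616.2,   5.8]), array([24.6, 79.7]), 4.58, 1184)
0.22 (array([614.3,   4.8]), array([17.6, 80.2]), 12.44, 776)
0.23 (array([614.4,   2.5]), array([ 7.5, 74.2]), 10.51, 328)
0.24 (array([610.4,  33.1]), array([ 1.7, 11.9]), 6.88, 176)
0.25 (array([610.4,  33.1]), array([ 1.6, 12.8]), 5.17, 202)
0.26 (array([609.4,  33. ]), array([ 3.5, 12.8]), 7.47, 141)
```

View pics/c12.png

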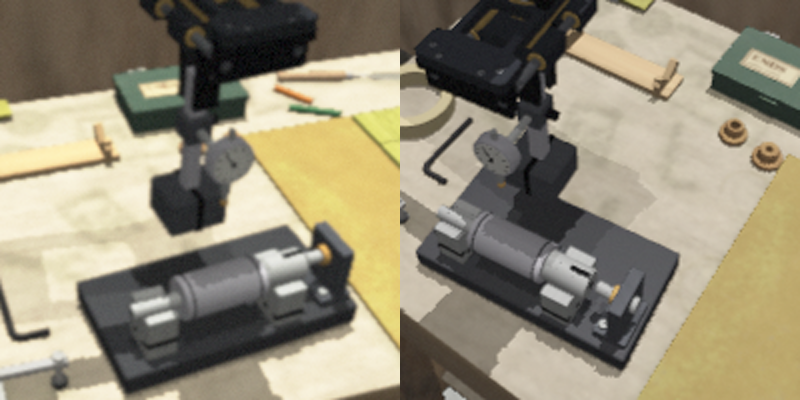

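The side and scene views show the roller seated in both vees. The gauge hangs upright over the free side with its dial square across the roller. I'm lowering it.

```bash
python3 -m pendant '{"slide":[[0.02,-0.04,-0.4],[0,0,-0.6],[0,0,-0.4],[0,0,-0.25],[0,0,-0.15],[0,0,-0.1],[0,0,0],[0,0,0],[0,0,0]],"delta_rot":[[0,0,-0.04],[0,0,0],[0,0,0],[0,0,0],[0,0,0],[0,0,0],[0,0,0],[0,0,0],[0,0,0]]}' 0 40
```

```text
time: 32.25
tcp_pos: [0.608, 0.0295, 0.1247]
ee_rot: [0.0, 0.998, 0.058, 0.001]
force: [0.2, -0.1, -6.6]
opening: 0.0135
finger_force: 40.0
```

```bash
python3 -m pendant '{"slide":[[0,0,-0.05],[0,0,-0.03],[0,0,0],[0,0,0],[0,0,0]],"delta_rot":[[0,0,0],[0,0,0],[0,0,0],[0,0,0],[0,0,0]]}' 0 40
```

```text
time: 32.75
tcp_pos: [0.6075, 0.0296, 0.1206]
ee_rot: [0.0, 0.998, 0.058, 0.0]
force: [0.2, 0.6, -4.8]
opening: 0.0133
finger_force: 40.0
```

```bash
python3 -m pendant '{"slide":[[0,0,-0.03],[0,0,-0.02],[0,0,0],[0,0,0]],"delta_rot":[[0,0,0],[0,0,0],[0,0,0],[0,0,0]]}' 0 40
```

```text
time: 33.15
tcp_pos: [0.6081, 0.0296, 0.1206]
ee_rot: [0.0, 0.998, 0.058, 0.001]
force: [-2.3, 0.2, 5.3]
opening: 0.0136
finger_force: 40.0
```

Contact is made. I'm releasing to 0.35, which keeps the fingers off the dial, then lifting straight up.

```bash
python3 -m pendant '{"slide":[[0,0,0],[0,0,0],[0,0,0],[0,0,0],[0,0,0.3],[0,0,0.7],[0,0,1],[-1,0,0.5],[-1,0,0],[-1,0,0],[0,0,0],[0,0,0]],"delta_rot":[[0,0,0],[0,0,0],[0,0,0],[0,0,0],[0,0,0],[0,0,0],[0,0,0],[0,0,0],[0,0,0],[0,0,0],[0,0,0],[0,0,0]]}' 0.35 40
python3 - <<'E'
from fit import *
wrist(['roller','gauge','vee_low','vee_tall'],{**B,'gauge':(.06,.072),'roller':(.07,.11),'vee_low':(.063,.075),'vee_tall':(.068,.08)},'w13')
p=np.load('p_w_gauge.npy'); print('column',rect(p,.172,.19)); print('dial',rect(p,.14,.17),p[:,2].max())
im,d=optics.snapshot('side'); im2,_=optics.snapshot('scene')
f=lambda i:cv2.resize(i,(400,400),interpolation=2)
cv2.imwrite('pics/c13.png',np.hstack([f(im[130:290,220:380]),f(im2[180:340,170:330])])[:,:,::-1])
E
```

```text
time: 34.35
tcp_pos: [0.4875, 0.0296, 0.2198]
ee_rot: [0.0, 0.998, 0.058, 0.001]
force: [0.1, 0.5, -0.1]
opening: 0.0304
finger_force: 0.0
tcp [0.4875 0.0296 0.2198] yaw 6.6 tilt 0.15
roller 0.86 2651 (array([614.2, -29.1]), array([167. ,  35.9]), 6.79, 2651) [0.0764 0.0875 0.0943]
gauge 0.83 3121 (array([605.1,  28.9]), array([56.2, 48.8]), 6.65, 1121) [0.0572 0.1346 0.1841]
vee_low 0.64 502 (array([674.2, -22.8]), array([26.9, 56.1]), 6.57, 398) [0.038  0.0696 0.0719]
vee_tall 0.6 498 (array([552.5, -37.5]), array([26. , 39.2]), 6.36, 423) [0.0412 0.075  0.0771]
column (array([604.7,  29.9]), array([13.8, 14.5]), 5.86, 330)
dial (array([607.8,   1.5]), array([37.7, 80. ]), 6.66, 1073) 0.18487691516573346
```

View pics/c13.png

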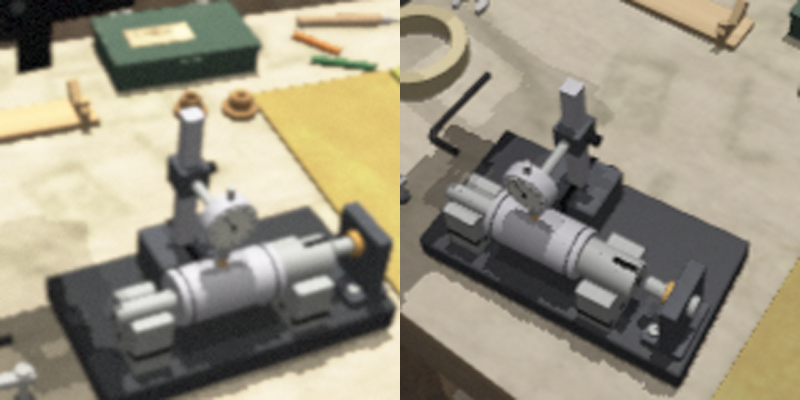

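Both blocks, the roller and the gauge stand as required: the stylus sits on mid-barrel at (222,262) and (534,215) in the crops, and the gripper is clear. I'm handing in.

```bash
python3 -c "
from h import *
print(r.job_done())"
```

```text
the job is handed in; nothing more can be done
None
```

The job is handed in at about 34 s of the 112 s; the judge gave no verdict. By my last depth measurements both vee blocks and the level roller are in place in line with the button, the gauge stands square across mid-barrel with its stylus on the roller's top, and the gripper is clear. I could not read how far the stylus is pushed in.

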